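Slide the lasting board out to its mark and hold it

TASK

Take the lasting board by its wooden handle block and slide it out along the steel rest, shoe-last end foremost, until the red line across the board is level with the rest's yellow front edge, with the board square to the rest and not sticking out past the rest's long sides. The shoe last then hangs out past the edge and would tip the board, so finish while still holding the board: it must stay level and keep lying on the rest, never tipping or lifting off. Leave the green tub, the screwdriver and the blue clip alone.

Things in the scene. Friction and masses are not known exactly. Their poses are not given: they have to be found in the camera images.
- board: Loose plywood board, 360 (its x) x 110 (y) x 12 mm, lying on the rest up to 9 deg askew, with a blue shoe last 175 mm long, 72 mm high fixed at board x 0 to +175 mm and a dark wooden handle block at the rear. 0.6 to 1.0 kg in all, centre of mass at board x about +35 mm. Origin: centre of the board's underside; x to the last's toe (the end that goes out), z up.
- board_handle (a point): Grip point in the handle block, 45 mm above the board's underside, at board x -150 mm, y 0. The block is 30 mm along board x, 44 mm along board y, and its top is 72 mm above the board's underside (60 mm above its upper face).
- board_mark (a point): Middle of the red line, 5 mm wide, across the full width of the board; the point is at the board's underside, below the line's centre. The line lies between board x -70 and -10 mm, different each time, and keeps its place while working. At the start it is behind the rest's front edge; the board slides out 80 to 180 mm.
- rest: Fixed, bolted-down rest: 280 mm long (its x), 180 mm wide (its y), 60 mm high, flat bare steel top, green sides, a 12 mm yellow strip along its front edge. Origin: centre of its underside on the table; x points outward to the front (yellow) edge, z up.
- rest_edge (a point): Middle of the rest's front top edge: rest x +140 mm, y 0, z 60 mm. The outward direction is the rest's +x.
- tub: Bystander: green oval tub with tacks, 168 x 72 mm, 42 mm high; origin at the centre of its underside.
- screwdriver: Bystander: red-handled screwdriver 200 mm long lying on the table along its x; origin near its middle, on the table.
- clip: Bystander: blue plastic clip 90 x 22 mm, 40 mm high; origin at the centre of its underside.

How it is judged:
At the end, for the whole second after the job is handed in: Red line within 8 mm of the rest's front edge, at most 36 mm off its middle sideways; board within 4 deg of square and 3 deg of level, still, on the rest (over 1 N, under 6 mm above it) and held by the fingers (over 1 N); bystanders moved under 20 mm (x of board_mark in the frame of rest_edge between -0.008 and 0.008 m and y of board_mark in the frame of rest_edge between -0.036 and 0.036 m and z of board_mark in the frame of rest_edge below 0.006 m and angle between the x axis of board and the x axis of rest, either way round below 0.07 rad and angle between board's own z axis and vertical below 0.05 rad and contact force between each of the fingers, rest and board above 1 N and linear speed of board below 0.02 m/s and distance of each of tub, screwdriver, clip from where it was at the start of the episode below 0.02 m); the arm keeps its last pose, push and grip.
It fails at once if the board tips or is tilted by more than 7 degrees (angle between board's own z axis and vertical above 0.12 rad).
It fails at once if the board is lifted more than 15 mm off the rest (z of board_mark in the frame of rest_edge above 0.015 m).
It fails at once if the green tub is displaced (distance of tub from where it was at the start of the episode above 0.02 m).
It fails at once if the screwdriver is displaced (distance of screwdriver from where it was at the start of the episode above 0.02 m).
It fails at once if the blue clip is displaced (distance of clip from where it was at the start of the episode above 0.02 m).
It also fails if it takes over 30 s, if anything falls off the work surface, if the arm or the gripper's body presses on something with over 40 N, if the wrist force passes 120 N, or if a joint passes its speed limit or range.

ROBOT

A 6-joint arm with a two-finger parallel gripper is mounted at the origin on the work surface. World frame = base frame: x ahead of the robot, y to its left, z up, the work surface at z = 0. Lengths are in m, angles in rad, forces in N, time in s.
With the tool pointing down it reaches from about 0.225 to 0.875 m from the base axis. Payload 3.4 kg.
Tool frame: the origin (TCP) lies at the very end of the fingers, on their centre line; the grasp point (between the pads) lies 19 mm behind it; z points along the fingers, y is the line along which they close (so a half turn about z gives the same grasp; the last joint's range is limited). The gripper opens to 85 mm and grips with 20 to 120 N. Pads are 22 mm wide; open, the fingers measure 114 mm over their backs; the gripper's body (76 mm by 85 mm) begins 54 mm behind the grasp point. The pads swing forward as they close: fully open they stand 13 mm farther back than shut.
Start: joints at [1.106, 0.276, 1.505, -0, 1.361, -0.121], TCP at [0.194, 0.541, 0.231] pointing down, gripper open.
Joint ranges: [-2.89, 2.89], [-0.75, 2.08], [0.22, 2.7], [-1.18, 4.32], [0.11, 2.71], [-2.7, 2.7]. Speed limits (rad/s): [2.57, 2.57, 3.14, 3.14, 3.14, 3.14].

INTERFACE

Orientations are given as a unit quaternion [w, x, y, z].
In Python, from workcell import r gives the robot as it stands. Calls block until the motion is done:
- r.movep(position, orientation): joint-space move of the TCP to a pose.
- r.move_straight(position, ori=None, max_speed=0.15, stop_force=None): straight line of the TCP; ori=None keeps the orientation; max_speed is the mean speed in m/s. With stop_force (N) it stops when the force on the tool has changed by that much, and returns True; else False.
- r.set_joints(angles): joint-space move.
- r.open() and r.gripper_close(effort=None): open the fingers fully, or close them until they stop; effort is the grip in N (None keeps the last).
- r.sleep(seconds).
- r.ik(position, orientation): joint angles nearest the present ones, or None.
- r.get_image(name): name is "side" or "top"; returns a dict with "image" (480x640x3 uint8, blue, green, red), "depth" (480x640 float32, m along the optical axis (not along the pixel's ray), 0 where there is no reading), "fovy" (degrees; the focal length in pixels is half the picture's height over the tangent of half this angle, whatever the lens; pixels are square), "cx", "cy" (the principal point, pixels), "k1" (the pictures are not rectified: a ray, as slopes to the right and down, at radius r is drawn at 1 + k1 r^2 times it, then the intrinsics apply), "rvec" (rotation vector, rad) and "tvec" (3), from world to camera coordinates, as OpenCV has them. Camera axes: x right, y down, z forward; pixel columns grow to the right and rows downward; lengths in m; the calibration is good to about 2 mm. A picture is of the moment at which its call begins.
A pose or a line that the arm cannot do raises r.MotionError and nothing moves.
- r.close_job(): hands the job in; it is judged then, once.
Trained networks look in a picture, given as the dict that the camera call returned (one of the last four; its "shot" number tells which), for a name from the list of things; names that differ only in an ending like _2 or _b are one class to them, and where a whole thing is asked for, a point or a joint stands for the part that bears it (a point fixed in the world has none). Each returns a list of dicts, best first, with "p" (0 to 1); they miss things now and then, are a little off and sometimes report something else, mostly with a low value. They report only what shows in the picture. A call takes as long as a camera call.
- r.trace(picture, target): "region" (480x640 bool, what is visible of it) and "uv" ([column, row] in pixels, amid what is visible of it).
Readings, each from a call of its own:
- r.read_time(): time.
- r.read_q(): joint angles.
- r.read_joint_vel(): joint speeds.
- r.read_effort(): joint torques, N m.
- r.read_position(): TCP position.
- r.read_eef_rot(): TCP orientation.
- r.read_contact_force(): force on the tool from outside, world axes, zero at the start.
- r.read_torque(): the same for the moment, N m.
- r.read_gripper_width(): finger opening in m.
- r.read_grasp_force(): force on a finger pad.
Only numpy, scipy, OpenCV 4.12 (cv2) and the standard library are available. Lean on these libraries where they do the work, as an engineer would, in place of code of your own. Each camera call takes 0.05 s, during which the arm holds its last target. There are 200 camera calls.

## Working session

There is one attempt and no reset: what is moved stays moved. The work goes in short steps, each a Python script; the robot and the scene stay as the last script left them, time stands still between calls to the robot, and variables do not carry over. Pictures are saved under pics/ and viewed, at most 10 in all, crops included, and the job is handed in when it is done.

```bash
mkdir -p pics
cat > h.py <<'E'
import numpy as np, cv2
from workcell import r
def K(p):
    f=240/np.tan(np.radians(p["fovy"])/2); return np.array([[f,0,p["cx"]],[0,f,p["cy"]],[0,0,1]])
def cloud(p):
    """world xyz for each pixel (480,640,3), nan where no depth"""
    k=K(p); v,u=np.mgrid[:480,:640]
    d=np.stack([(u-k[0,2])/k[0,0],(v-k[1,2])/k[1,1]],-1).astype(float); s=d.copy()
    for _ in range(15): s=d/(1+p["k1"]*(s**2).sum(-1,keepdims=True))
    z=np.where(p["depth"]>0,p["depth"],np.nan)[...,None]
    c=np.concatenate([s*z,z],-1); R=cv2.Rodrigues(np.array(p["rvec"],float))[0]
    return (c-np.array(p["tvec"],float).ravel())@R
E
python3 - <<'E'
from h import *
for n in("side","top"):
    p=r.get_image(n); cv2.imwrite(f"pics/{n}0.png",p["image"]); c=cloud(p)
    R=cv2.Rodrigues(np.array(p["rvec"],float))[0]; print(n,p["fovy"],p["k1"],"cam",-R.T@np.array(p["tvec"]).ravel())
    for t in("board","board_handle","board_mark","rest","tub","screwdriver","clip"):
        for o in r.trace(p,t)[:2]:
            q=c[o["region"]]; print(t,round(o["p"],2),np.round(o["uv"]),o["region"].sum(),np.round(np.nanmedian(q,0),3),np.round(np.nanpercentile(q,2,axis=0),3),np.round(np.nanpercentile(q,98,axis=0),3))
print(r.read_time(),r.read_eef_rot())
E
```

```text
side 53.44234781868696 0.004584700709060738 cam [ 0.00859384 -0.57054978  0.66222614]
board 0.59 [347. 235.] 6047 [ 0.651 -0.006  0.073] [ 0.489 -0.092  0.063] [0.797 0.094 0.139]
board_handle 0.66 [342. 234.] 6178 [ 0.65  -0.006  0.073] [ 0.489 -0.093  0.062] [0.798 0.096 0.139]
board_mark 0.47 [328. 242.] 90 [0.614 0.018 0.073] [ 0.594 -0.025  0.065] [0.639 0.072 0.076]
rest 0.68 [324. 274.] 5458 [ 0.544 -0.041  0.052] [ 0.456 -0.097  0.001] [0.711 0.125 0.062]
tub 0.59 [165. 236.] 1716 [0.416 0.372 0.019] [0.374 0.283 0.003] [0.448 0.453 0.044]
screwdriver 0.61 [235. 217.] 310 [0.573 0.304 0.021] [0.559 0.262 0.   ] [0.599 0.414 0.028]
clip 0.92 [437. 424.] 1019 [ 0.451 -0.378  0.007] [ 0.4   -0.389  0.002] [ 0.487 -0.365  0.04 ]
top 48.26769066239329 0.002759855951008147 cam [ 0.34993626 -0.00451495  1.28466873]
board 0.81 [311. 217.] 7105 [0.652 0.011 0.073] [ 0.494 -0.09   0.066] [0.816 0.107 0.141]
board_handle 0.56 [314. 216.] 7165 [0.652 0.01  0.073] [ 0.494 -0.089  0.066] [0.819 0.109 0.141]
board_handle 0.17 [326. 248.] 3618 [ 0.583 -0.013  0.06 ] [ 0.46  -0.091  0.007] [0.751 0.125 0.065]
rest 0.78 [324. 251.] 3696 [ 0.575 -0.012  0.059] [ 0.46  -0.091  0.007] [0.75  0.129 0.065]
rest 0.72 [313. 217.] 7064 [0.651 0.011 0.073] [ 0.494 -0.087  0.066] [0.816 0.107 0.141]
tub 0.59 [158. 318.] 2344 [0.414 0.374 0.005] [ 0.378  0.284 -0.001] [0.448 0.452 0.044]
screwdriver 0.61 [181. 248.] 567 [0.58  0.323 0.021] [ 0.561  0.264 -0.002] [0.606 0.451 0.029]
clip 0.97 [478. 310.] 395 [ 0.448 -0.376  0.006] [ 0.402 -0.389 -0.   ] [ 0.49  -0.364  0.041]
clip 0.4 [182. 248.] 566 [0.579 0.319 0.021] [ 0.561  0.264 -0.001] [0.603 0.444 0.029]
0.8 [3.37780372e-05 1.71052027e-01 9.85261992e-01 9.44671240e-05]
```

View pics/top0.png

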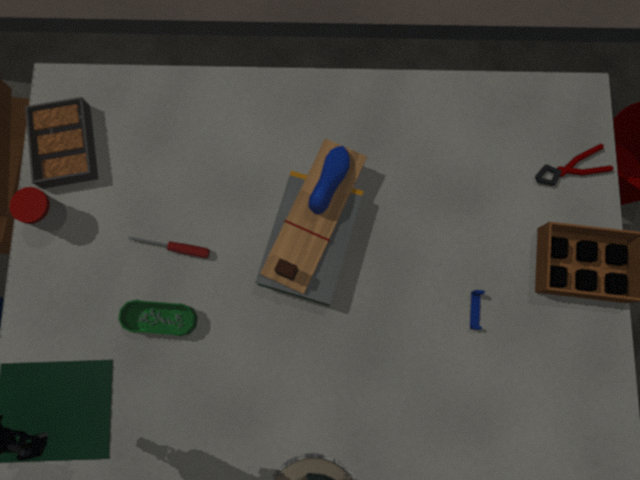

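View pics/side0.png

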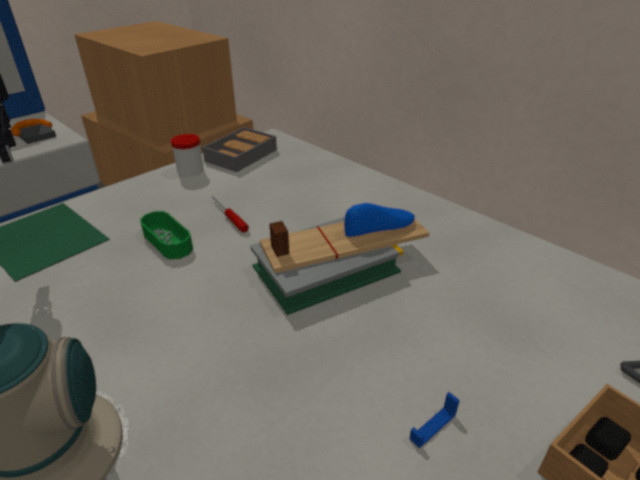

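The top view shows the board running from the handle at (285,269) to the toe at (345,150). The red line is at about (307,230) and the yellow edge runs from (297,176) to (360,192). The tub, screwdriver and clip are all clear of the work. Next I fit the poses.

```bash
cat >> h.py <<'E'
def rays(p,uv):
    k=K(p); n=cv2.undistortPoints(np.array(uv,float).reshape(-1,1,2),k,np.array([p["k1"],0,0,0.])).reshape(-1,2)
    R=cv2.Rodrigues(np.array(p["rvec"],float))[0]
    return -R.T@np.array(p["tvec"],float).ravel(), np.c_[n,np.ones(len(n))]@R
def onplane(p,uv,z):
    o,d=rays(p,uv); return (o+d*((z-o[2])/d[:,2])[:,None])[:,:2]
def rect(pts):
    (c,wh,a)=cv2.minAreaRect(pts.astype(np.float32)); w,h=wh
    if w<h: w,h,a=h,w,a+90
    a=(a+90)%180-90
    return np.array(c),w,h,np.radians(a)
def pix(m):
    m=cv2.morphologyEx(m.astype(np.uint8),cv2.MORPH_OPEN,np.ones((2,2),np.uint8)); v,u=np.nonzero(m); return np.c_[u,v]
def look(n):
    p=r.get_image(n); c=cloud(p); z=c[...,2]; hsv=cv2.cvtColor(p["image"],cv2.COLOR_BGR2HSV); out={}
    reg=r.trace(p,"board")[0]["region"]
    near=(np.hypot(c[...,0]-.62,c[...,1]-.02)<.3)
    B=reg&(abs(z-.072)<.007); out["board"]=rect(onplane(p,pix(B),.072))
    H,S,V=cv2.split(hsv)
    red=near&((H<6)|(H>172))&(S>130)&(abs(z-.073)<.012)&cv2.morphologyEx(reg.astype(np.uint8),cv2.MORPH_CLOSE,np.ones((9,9))).astype(bool)&(V>50)
    out["mark"]=rect(onplane(p,pix(red),.072)) if red.sum()>10 else None
    yel=near&(H>18)&(H<32)&(S>170)&(abs(z-.06)<.012); out["yel"]=rect(onplane(p,pix(yel),.06)) if yel.sum()>5 else None
    T=near&(abs(z-.06)<.0055)&((S<60)|yel)&~B; out["rest"]=rect(onplane(p,pix(T),.06))
    hb=near&(z>.12)&(V<110)&reg&((H<20)|(H>170)); out["handle"]=rect(onplane(p,pix(hb),.132)) if hb.sum()>10 else None
    return p,out,dict(B=B,red=red,yel=yel,T=T,hb=hb)
E
python3 - <<'E'
from h import *
ims=[]
for n in("top","side"):
    p,o,m=look(n); im=p["image"].copy()
    for k,v in o.items():
        if v: print(n,k,np.round(v[0],4),round(v[1],4),round(v[2],4),round(np.degrees(v[3]),2))
    for k,col in dict(T=(255,255,0),B=(0,255,0),yel=(255,0,255),red=(255,255,255),hb=(255,0,0)).items(): im[m[k]]=col
    ims.append(cv2.resize(im[120:330,220:440] if n=="top" else im[180:330,230:450],(400,400)))
cv2.imwrite("pics/m.png",np.hstack(ims))
E
```

```text
top board [0.6551 0.006 ] 0.3602 0.1119 -23.53
top mark [ 0.5976 -0.0165] 0.0207 0.0031 67.42
top yel [ 0.7348 -0.0191] 0.1751 0.0095 74.51
top rest [0.6048 0.0165] 0.2791 0.1798 -15.54
top handle [0.5176 0.0661] 0.0441 0.0303 66.45
side board [0.6536 0.0027] 0.3611 0.1197 -23.82
side mark [ 0.5872 -0.0337] 0.0035 0.0021 43.74
side yel [ 0.7128 -0.098 ] 0.0353 0.011 66.25
side rest [0.6035 0.0133] 0.2809 0.1868 -15.53
side handle [0.5121 0.0575] 0.058 0.0305 63.77
```

View pics/m.png

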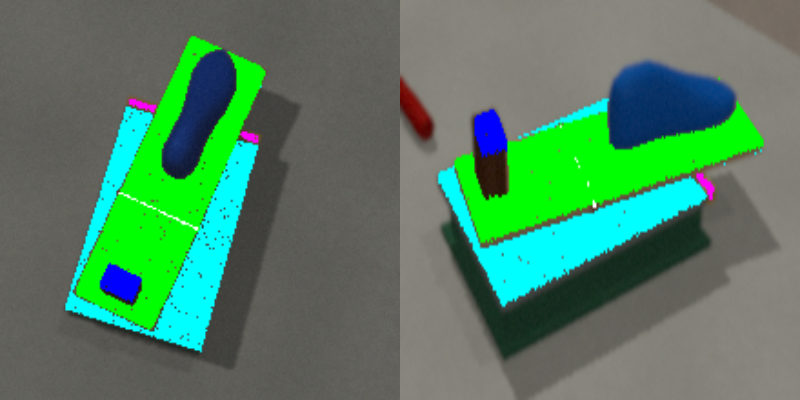

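The overlay agrees: the board (green), rest top (cyan) and handle top (blue) fits all match their known sizes. Next I refine the line, then grasp.

```bash
cat >> h.py <<'E'
from scipy.spatial.transform import Rotation as Ro
def quat(yaw):  # tool down, tool x = -board x, tool y = board y
    c,s=np.cos(yaw),np.sin(yaw); M=np.array([[-c,-s,0],[-s,c,0],[0,0,-1]])
    return Ro.from_matrix(M).as_quat()[[3,0,1,2]]
def markx(p,o,m):
    v,u=np.nonzero(m["red"]); q=onplane(p,np.c_[u,v],.072)-o["board"][0]; a=o["board"][3]
    return np.median(q@[np.cos(a),np.sin(a)]),np.ptp(q@[-np.sin(a),np.cos(a)])
E
python3 - <<'E'
from h import *
import json
for n in("side","top"):
    p,o,m=look(n); print(n,markx(p,o,m))
b,a=o["board"][0],o["board"][3]; x=np.array([np.cos(a),np.sin(a)]); mk=markx(p,o,m)[0]
rc,ra=o["rest"][0],o["rest"][3]; rx=np.array([np.cos(ra),np.sin(ra)]); edge=rc+.14*rx
h=b-.15*x
json.dump(dict(h=h.tolist(),a=float(a),edge=edge.tolist(),ra=float(ra),mk=float(mk)),open("s.json","w"))
print(h,np.degrees(a),edge,np.degrees(ra),mk)
r.movep([*h,.20],quat(a)); print(r.read_q())
r.move_straight([*h,.088],max_speed=.12)
print(r.read_position(),r.read_contact_force())
r.gripper_close(90)
print(r.read_time(),r.read_gripper_width(),r.read_grasp_force(),r.read_contact_force(),r.read_position())
E
```

```text
side (np.float64(-0.04459894070585613), np.float64(0.12254354455928279))
top (np.float64(-0.04212388599788745), np.float64(0.11052357402116347))
[0.51757164 0.06634346] -23.3392333984375 [ 0.73907182 -0.02077893] -15.538337707519531 -0.04212388599788745
[-4.60669326e-03  2.16303377e-01  1.66776971e+00  4.58462505e-04
  1.25737588e+00 -1.16924455e+00]
[0.5182156  0.06640961 0.08860882] [-0.41443284 -0.99945473 -0.5231423 ]
4.8167 0.04300477030182205 92.26893067359924 [0.31389019 0.65509537 6.01621913] [0.51841468 0.06670209 0.088956  ]
```

Run:
```python
from h import *
import json
s=json.load(open("s.json")); P=r.read_position()
print(r.move_straight([P[0],P[1],P[2]-.004],max_speed=.01,stop_force=5)); print(r.read_contact_force(),r.read_position(),r.read_gripper_width())
z=r.read_position()[2]
rx=np.array([np.cos(s["ra"]),np.sin(s["ra"])]); g=np.array(s["edge"])-(.15+s["mk"])*rx; h=np.array(s["h"])
off=0
t=.7; q=h+t*(g-h)
print(r.move_straight([*q,z-.0005],ori=quat(s["a"]+t*(s["ra"]-s["a"])),max_speed=.04,stop_force=40))
print(r.read_time(),r.read_contact_force(),r.read_position(),z,q,r.read_grasp_force())
p,o,m=look("top")
cv2.imwrite("pics/mid.png",cv2.resize(p["image"][100:330,200:460],None,fx=2,fy=2))
for k,v in o.items():
    if v: print(k,np.round(v[0],4),round(v[1],4),round(v[2],4),round(np.degrees(v[3]),2))
print(g)
```

```text
True
[ 0.11828659 -0.89415435  3.50236303] [0.51837066 0.06668774 0.08894518] 0.04277848807979444
False
7.4667 [-7.97308253  2.67936535 10.34781714] [0.59707439 0.02681352 0.08899037] 0.08894517596579854 [0.59986839 0.02558652] 92.66295433044434Traceback (most recent call last):
  File "<stdin>", line 11, in <module>
  File "h.py", line 36, in look
    hb=near&(z>.12)&(V<110)&reg&((H<20)|(H>170)); out["handle"]=rect(onplane(p,pix(hb),.132)) if hb.sum()>10 else None
                                                                     ~~~~~~~^^^^^^^^^^^^^^^^
  File "h.py", line 18, in onplane
    o,d=rays(p,uv); return (o+d*((z-o[2])/d[:,2])[:,None])[:,:2]
        ~~~~^^^^^^
  File "h.py", line 14, in rays
    k=K(p); n=cv2.undistortPoints(np.array(uv,float).reshape(-1,1,2),k,np.array([p["k1"],0,0,0.])).reshape(-1,2)
              ~~~~~~~~~~~~~~~~~~~^^^^^^^^^^^^^^^^^^^^^^^^^^^^^^^^^^^^^^^^^^^^^^^^^^^^^^^^^^^^^^^^^
cv2.error: OpenCV(4.12.0) /io/opencv/modules/calib3d/src/undistort.dispatch.cpp:347: error: (-215:Assertion failed) CV_IS_MAT(_src) && CV_IS_MAT(_dst) && (_src->rows == 1 || _src->cols == 1) && (_dst->rows == 1 || _dst->cols == 1) && _src->cols + _src->rows - 1 == _dst->rows + _dst->cols - 1 && (CV_MAT_TYPE(_src->type) == CV_32FC2 || CV_MAT_TYPE(_src->type) == CV_64FC2) && (CV_MAT_TYPE(_dst->type) == CV_32FC2 || CV_MAT_TYPE(_dst->type) == CV_64FC2) in function 'cvUndistortPointsInternal'
```

```bash
sed -i '/hb=near/s/if hb.sum.*$/if hb.sum()>1e9 else None/' h.py
python3 - <<'E'
from h import *
for n in("side","top"):
  p,o,m=look(n); im=p["image"].copy()
  cv2.imwrite(f"pics/mid_{n}.png",cv2.resize(im[100:330,200:460],None,fx=2,fy=2))
  for k,v in o.items():
    if v: print(n,k,np.round(v[0],4),round(v[1],4),round(v[2],4),round(np.degrees(v[3]),2))
  v,u=np.nonzero(m["red"]); print(len(u),np.median(onplane(p,np.c_[u,v],.072),0) if len(u) else 0)
E
python3 -c "
import cv2,numpy as np;cv2.imwrite('pics/mid.png',cv2.resize(np.hstack([cv2.imread('pics/mid_%s.png'%n) for n in('side','top')]),(800,354)))"
```

```text
side board [ 0.7361 -0.0245] 0.3632 0.1182 -17.27
side yel [ 0.7335 -0.0275] 0.1811 0.0127 72.77
side rest [0.6033 0.0135] 0.2813 0.1866 -15.55
4 [ 0.67799678 -0.060762  ]
top board [ 0.7388 -0.0206] 0.3606 0.1098 -17.23
top yel [ 0.7154 -0.0904] 0.0293 0.0096 76.49
top rest [0.6067 0.016 ] 0.2759 0.1797 -15.55
2 [ 0.68317125 -0.05722026]
```

View pics/mid.png

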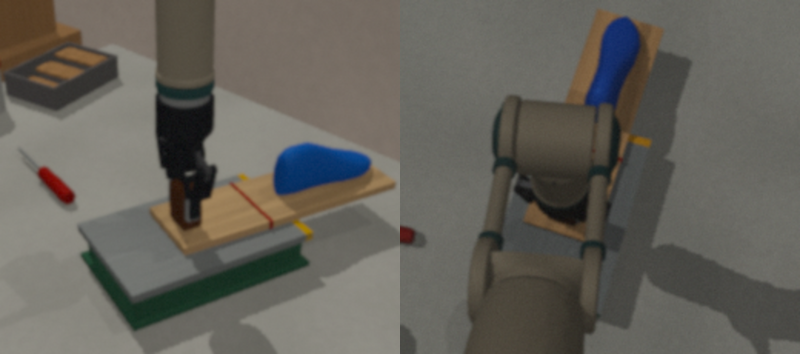

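The board is level and held, with the line about 43 mm short of the edge. I finish the slide, then check.

```bash
cat > fin.py <<'E'
from h import *
import json
def report(name):
  s=json.load(open("s.json")); rx=np.array([np.cos(s["ra"]),np.sin(s["ra"])]); ry=np.array([-rx[1],rx[0]])
  print("t",r.read_time(),"F",np.round(r.read_contact_force(),1),"tcp",np.round(r.read_position(),4),"grip",round(r.read_grasp_force(),1),r.read_gripper_width())
  for n in("side","top"):
    p,o,m=look(n); cv2.imwrite(f"pics/{name}_{n}.png",p["image"]); b=o["board"]; e=np.array(s["edge"])
    if n=="side": e=o["rest"][0]+.14*rx+[.0,.0]
    x=np.array([np.cos(b[3]),np.sin(b[3])]); mp=b[0]-.043*x-e
    c=cloud(p); B=m["B"]; q=c[B]; A=np.c_[(q[:,:2]-b[0]),np.ones(len(q))]; f=np.linalg.lstsq(A,q[:,2],rcond=None)[0]
    v,u=np.nonzero(m["red"]); rd=onplane(p,np.c_[u,v],.072)-e if len(u) else np.zeros((1,2))
    print(n,"yaw err",round(np.degrees(b[3]-s["ra"]),2),"size",np.round(b[1:3],3),"mark x,y",np.round([mp@rx,mp@ry],4),"red",len(u),np.round(np.median(rd@rx),4),"plane tilt/z",np.round(f,4))
E
python3 - <<'E'
from fin import *
s=json.load(open("s.json")); rx=np.array([np.cos(s["ra"]),np.sin(s["ra"])])
g=np.array(s["edge"])-(.15-.043)*rx+.003*rx
print(r.move_straight([*g,.0884],ori=quat(s["ra"]),max_speed=.04,stop_force=40),g)
report("f1")
E
python3 -c "
import cv2;i=cv2.imread('pics/f1_side.png');cv2.imwrite('pics/f1c.png',cv2.resize(i[150:330,220:460],(800,600)))"
```

```text
False [0.63887287 0.00708091]
t 9.0 F [-9.4  4.  12.9] tcp [0.635  0.0087 0.0894] grip 93.1 0.04302513261183916
side yaw err 0.39 size [0.364 0.119] mark x,y [-0.0047 -0.003 ] red 1 -0.0034 plane tilt/z [0.0013 0.0146 0.0721]
top yaw err 0.58 size [0.361 0.11 ] mark x,y [-0.0025 -0.0014] red 0 0.0 plane tilt/z [-0.0046  0.0018  0.0714]
```

View pics/f1c.png

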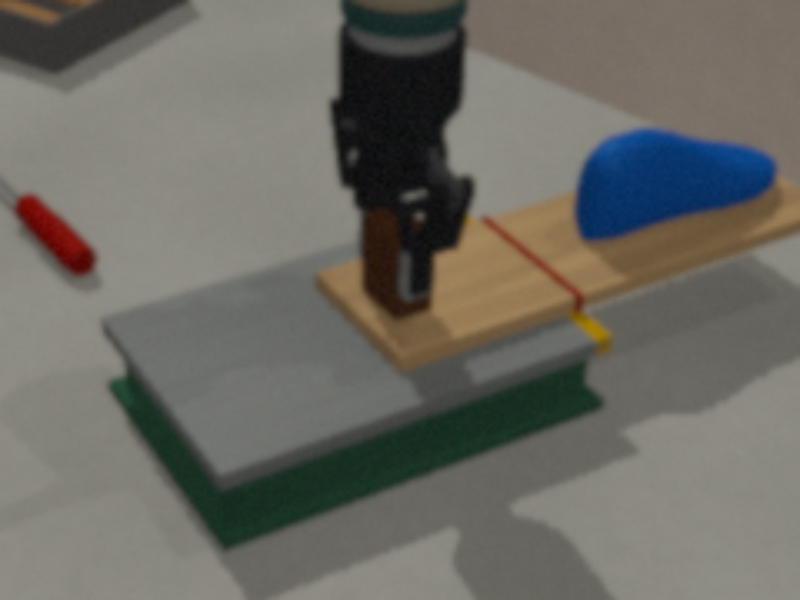

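The board is level and square, and both views put the line about 3.5 mm short of the edge. I advance it by that much.

```bash
python3 - <<'E'
from fin import *
s=json.load(open("s.json")); rx=np.array([np.cos(s["ra"]),np.sin(s["ra"])])
g=np.array(s["edge"])-(.15-.043)*rx+.0065*rx
print(r.move_straight([*g,.0884],ori=quat(s["ra"]),max_speed=.02,stop_force=40),g)
r.sleep(.5); report("f2")
E
python3 -c "
import cv2;i=cv2.imread('pics/f2_side.png');cv2.imwrite('pics/f2c.png',cv2.resize(i[180:270,340:460],(800,600)))"
```

```text
False [0.64224495 0.00614332]
t 10.025 F [-9.5  3.4 11.5] tcp [0.6386 0.0076 0.0895] grip 93.1 0.0429614884409474
side yaw err 0.38 size [0.363 0.119] mark x,y [-0.0014 -0.0024] red 1 -0.0018 plane tilt/z [0.0012 0.0148 0.0721]
top yaw err 0.62 size [0.361 0.11 ] mark x,y [ 0.001  -0.0015] red 0 0.0 plane tilt/z [-0.0044  0.0001  0.0713]
```

View pics/f2c.png

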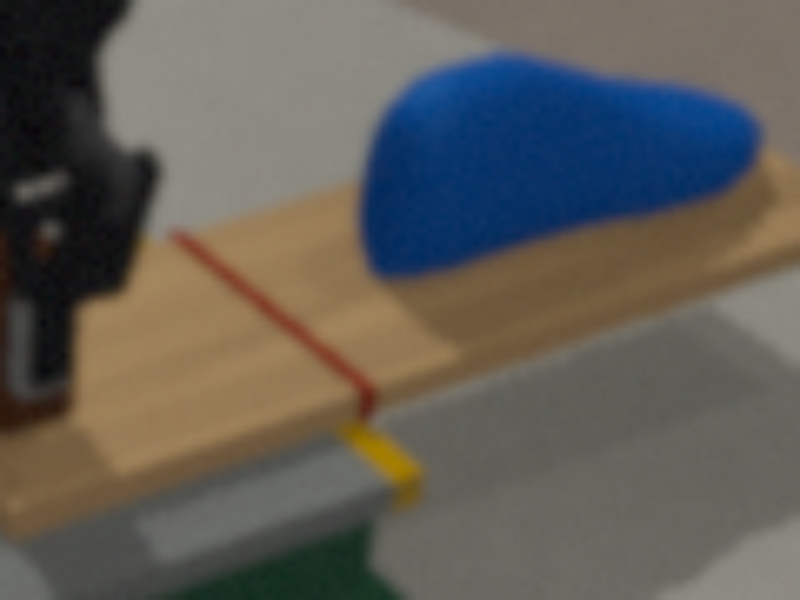

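The red line meets the board's lower edge at about (367,415), right at the yellow strip's front edge. The board is level, square and held, so I hand it in.

```bash
python3 -c "
from workcell import r
print(r.close_job())"
```

```text
the job is handed in; nothing more can be done
None
```

I handed the job in at about 10 s with the board still held: by the last measurement the red line was within about 2 mm of the rest's front edge, under 1° off square, level and lying on the rest; the tub, screwdriver and clip were not touched, and the hand-in gave no verdict.

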